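# Sort paperweights by the feel of their soles

### The arm

A 6-joint arm with a two-finger parallel gripper is mounted at the origin on the work surface. World frame = base frame: x ahead of the robot, y to its left, z up, the work surface at z = 0. Lengths are in mm, angles in rad, forces in N, time in s.
With the tool pointing down it reaches from about 375 to 925 mm from the base axis. Payload 5.7 kg.
Tool frame: the origin (TCP) lies on the centre line of the jaws, within the pads' length; the fingertips stand 14 mm ahead of it and the grasp point (between the pads) lies 5 mm behind it; y points along the fingers, z is the direction in which the jaws open and shut, and the axes are right-handed (so a half turn about y gives the same grasp; the last joint's range is limited). The gripper opens to 88 mm and grips with 3 to 60 N. Pads are 20 mm wide; open, the fingers measure 115 mm over their backs; the gripper's body (75 mm by 178 mm) begins 61 mm behind the grasp point.
Start: joints at [1.005, 0.359, 1.51, -0, 1.272, -0.115], TCP at [261.4, 540.031, 236.623] pointing down, gripper open.
Joint ranges: [-2.97, 2.97], [-1.01, 2.36], [0.21, 2.38], [-0.96, 4.11], [0.2, 2.71], [-2.98, 2.98]. Speed limits (rad/s): [2.39, 2.39, 3.14, 3.14, 3.14, 3.14].

### API

Orientations are given as a rotation vector (axis times angle).
In Python, from bench import status, grab_frame, camera_params, ticket, nets gives the robot as it stands.
- The arm moves only by the tool drive_tool, never from a script. Its argument "moves" is a list of rows, each an object of numbers: "grip": the closure in counts, from 0 (fully open) to 255 (shut); "tx", "ty", "tz": the shift along the world's x, y, z in m; "wx", "wy", "wz": the turn, a rotation vector about the world's x, y, z in rad. In form: [{"grip": .., "tx": .., "ty": .., "tz": .., "wx": .., "wy": .., "wz": ..}, ...]. A call has 1 to 12 rows; each row shifts and turns the commanded pose from where the row before left it; what a row does not reach is not made up. A row lasts 1/8 s, in which the tool goes at most 62.5 mm and 10.7 degrees, less where a joint would pass 70% of its speed; a pose out of reach is approached as far as the arm can. A call is refused whole if a number of a shift passes 0.0625 or a number of a turn 0.188, either way. A call with a gripper value outside its range is refused whole. The fingers move at their own pace and stop on an object; "newtons" is the grip in N (left out, the last holds). Time passes only in rows, so rows that do not move let the fingers close. It gives the time, the measured TCP pose, the force and the opening at its end, in the units of the state.
- status.observe(): the state, without advancing time (a new reading comes with each control period).
- grab_frame(name): name is "scene" or "top"; returns (picture, depth): 420x560x3 uint8, red, green, blue; 420x560 float32, mm along the optical axis (not along the pixel's ray), 0 where there is no reading.
- camera_params(name): a dict with "mtx" (3x3 intrinsics, pixels), "k1" (the pictures are not rectified: a ray, as slopes to the right and down, at radius r is drawn at 1 + k1 r^2 times it, then the intrinsics apply), "R" (3x3) and "t" (3): a world point X has camera coordinates R X + t. Camera axes: x right, y down, z forward; pixel columns grow to the right and rows downward; lengths in mm; the calibration is good to about 2 mm. A picture is of the moment at which its call begins. camera_params takes no time and is no camera call.
- ticket.sign_off(): hands the job in, once; it reports no verdict.
Trained networks look in the newest picture that a camera, given by its name, has taken for a name from the list of things; names that differ only in an ending like _2 or _b are one class to them, and where a whole thing is asked for, a point or a joint stands for the part that bears it (a point fixed in the world has none). Each returns a list of dicts, best first, with "confidence" (0 to 1); they miss things now and then, are a little off and sometimes report something else, mostly with a low value. They report only what shows in the picture. A call takes as long as a camera call. They do not tell look-alikes from the thing itself.
- nets.boxes_of(name, camera): "location" ([x, y, z] in mm, in the coordinates of the camera as it stood for that picture, good to about 4 mm: the middle of the surface that is visible of it).
- nets.spot_point(name, camera): "location" ([x, y, z] in mm, in the coordinates of the camera as it stood for that picture, good to about 4 mm: a listed point, or the origin of a listed thing).
The state is a dict: "clock": time; "q": joint angles; "joint_vel": joint speeds; "joint_efforts": joint torques, N m; "ee_pos": TCP position; "eef_rot": TCP orientation; "contact_force": force on the tool from outside, world axes, zero at the start; "ft_torque": the same for the moment, N m; "gripper_width": finger opening in mm.
Only numpy, scipy, OpenCV 4.12 (cv2) and the standard library are available. Lean on these libraries where they do the work, as an engineer would, in place of code of your own. Each camera call takes 0.05 s, during which the arm holds its last target. There are 200 camera calls.

### The job

Three paperweights look alike, but only one still has a grippy sole; the other two have worn slick. Before lifting any of them, drag every one about 5 cm along the laminate to feel how it rubs; then lay the grippy one flat on the middle of the slanted reading board, where a slick one would slide off (never let one do that), and the two slick ones side by side flat in the green tray, all tile side up and set down, not dropped. Leave the tiffin, tumbler, jar, saucer and toy top where they are.

Things in the scene. Friction and masses are not known exactly. Their poses are not given: they have to be found in the camera images.
- weight_a_center (a point): centre (half-way up) of one of three look-alike paperweights: a flat brown wooden bar with a white tile and a brass stud in its top, 120 mm long (its x) x 62 wide (its y) x 22 high (its z, up), lying flat on the table at the start. 0.22 to 0.37 kg. Its lowest 4 mm is a sole, set in 3 mm from the sides
- weight_b_center (a point): centre (half-way up) of one of three look-alike paperweights: a flat brown wooden bar with a white tile and a brass stud in its top, 120 mm long (its x) x 62 wide (its y) x 22 high (its z, up), lying flat on the table at the start. 0.22 to 0.37 kg. Its lowest 4 mm is a sole, set in 3 mm from the sides
- weight_c_center (a point): centre (half-way up) of one of three look-alike paperweights: a flat brown wooden bar with a white tile and a brass stud in its top, 120 mm long (its x) x 62 wide (its y) x 22 high (its z, up), lying flat on the table at the start. 0.22 to 0.37 kg. Its lowest 4 mm is a sole, set in 3 mm from the sides
- weight_a: the same paperweight as weight_a_center, origin at the centre of its underside. One of the three has a grippy sole (sliding friction 0.8 to 1.0 times the load on it), the other two a slick one (0.14 to 0.18), on every surface alike; this cannot be seen, only felt
- weight_b: the same paperweight as weight_b_center, origin at the centre of its underside. One of the three has a grippy sole (sliding friction 0.8 to 1.0 times the load on it), the other two a slick one (0.14 to 0.18), on every surface alike; this cannot be seen, only felt
- weight_c: the same paperweight as weight_c_center, origin at the centre of its underside. One of the three has a grippy sole (sliding friction 0.8 to 1.0 times the load on it), the other two a slick one (0.14 to 0.18), on every surface alike; this cannot be seen, only felt
- tray: Green plastic tray, fixed, open at the top: outside 172 mm (its x) x 222 mm (its y) x 17 mm high (its z), walls 6 mm, inner floor 160 x 210 mm lying 6 mm above the table. Origin: centre of the underside. For the two slick paperweights, side by side
- board_face (a point): middle of the sloping top face of the light wooden reading board (fixed, no lip): face 220 mm (this point's x, pointing up the slope, away from the robot) x 190 mm (its y, level), sloping 18 degrees; its z points out of the face, up and back to the robot. The point lies 48 mm above the table. For the grippy paperweight
- tiffin: Red plastic tiffin with white clips, 130 mm across, 165 high. Bystander to be left where it is. Origin: centre of the underside
- tumbler: Steel tumbler, 72 mm across, 100 high. Bystander to be left where it is. Origin: centre of the underside
- jar: Glass jar of hair bands with an orange twist cap, 78 mm across, 108 high. Bystander to be left where it is. Origin: centre of the underside
- saucer: White saucer, 144 mm across, 17 high. Bystander to be left where it is. Origin: centre of the underside
- top: Wooden toy top standing upside down, nail upward, 64 mm across, 66 high. Bystander to be left where it is. Origin: centre of the underside
There are look-alikes about, which are no part of the job. Leave any orange look-alike of the weight_c alone. What is shaped like the weight_b but orange is not meant.

How it is judged (in metres and radians):
On the way:
1. all three paperweights have been dragged at least 30 mm and lie flat on the laminate (distance of each of weight_a_center, weight_b_center, weight_c_center from where it was at the start of the episode above 0.03 m and height (world z) of each of weight_a_center, weight_b_center, weight_c_center below 0.0145 m and angle between each of weight_a_center, weight_b_center, weight_c_center's own z axis and vertical below 0.08 rad), for 0.1 s.
At the end, for the whole second after the job is handed in: One paperweight stays on the board (centre within 80 mm along, 70 mm across the face's middle, flat within 0.08 rad); the other two lie in the tray (within 70 mm in x, 90 in y of its middle, centre under 21 mm above its underside, tilt under 0.08 rad); tile up, slower than 20 mm/s (((x of weight_a_center in the frame of board_face between -0.08 and 0.08 m and y of weight_a_center in the frame of board_face between -0.07 and 0.07 m and z of weight_a_center in the frame of board_face between 0.007 and 0.016 m and angle between the z axis of weight_a_center and the z axis of board_face, either way round below 0.08 rad and angle between weight_a_center's own z axis and vertical below 0.5 rad and linear speed of each of weight_a, weight_b, weight_c below 0.02 m/s and x of weight_b_center in the frame of tray between -0.07 and 0.07 m and y of weight_b_center in the frame of tray between -0.09 and 0.09 m and z of each of weight_b_center, weight_c_center in the frame of tray below 0.021 m and angle between each of weight_b_center, weight_c_center's own z axis and vertical below 0.08 rad and x of weight_c_center in the frame of tray between -0.07 and 0.07 m and y of weight_c_center in the frame of tray between -0.09 and 0.09 m) or (x of weight_b_center in the frame of board_face between -0.08 and 0.08 m and y of weight_b_center in the frame of board_face between -0.07 and 0.07 m and z of weight_b_center in the frame of board_face between 0.007 and 0.016 m and angle between the z axis of weight_b_center and the z axis of board_face, either way round below 0.08 rad and angle between weight_b_center's own z axis and vertical below 0.5 rad and linear speed of each of weight_b, weight_a, weight_c below 0.02 m/s and x of weight_a_center in the frame of tray between -0.07 and 0.07 m and y of weight_a_center in the frame of tray between -0.09 and 0.09 m and z of each of weight_a_center, weight_c_center in the frame of tray below 0.021 m and angle between each of weight_a_center, weight_c_center's own z axis and vertical below 0.08 rad and x of weight_c_center in the frame of tray between -0.07 and 0.07 m and y of weight_c_center in the frame of tray between -0.09 and 0.09 m) or (x of weight_c_center in the frame of board_face between -0.08 and 0.08 m and y of weight_c_center in the frame of board_face between -0.07 and 0.07 m and z of weight_c_center in the frame of board_face between 0.007 and 0.016 m and angle between the z axis of weight_c_center and the z axis of board_face, either way round below 0.08 rad and angle between weight_c_center's own z axis and vertical below 0.5 rad and linear speed of each of weight_c, weight_a, weight_b below 0.02 m/s and x of weight_a_center in the frame of tray between -0.07 and 0.07 m and y of weight_a_center in the frame of tray between -0.09 and 0.09 m and z of each of weight_a_center, weight_b_center in the frame of tray below 0.021 m and angle between each of weight_a_center, weight_b_center's own z axis and vertical below 0.08 rad and x of weight_b_center in the frame of tray between -0.07 and 0.07 m and y of weight_b_center in the frame of tray between -0.09 and 0.09 m))); the robot touches nothing.
It fails at once if a paperweight is lifted off the laminate before all three have been dragged at least 30 mm (height (world z) of any of weight_a_center, weight_b_center, weight_c_center above 0.027 m and (not (distance of weight_a_center from where it was at the start of the episode above 0.03 m) or not (distance of weight_b_center from where it was at the start of the episode above 0.03 m) or not (distance of weight_c_center from where it was at the start of the episode above 0.03 m))).
It fails at once if a paperweight slides down the board by itself (over 0.25 m/s) ((x of weight_a_center in the frame of board_face between -0.15 and 0.15 m and y of weight_a_center in the frame of board_face between -0.11 and 0.11 m and z of weight_a_center in the frame of board_face below 0.03 m and linear speed of weight_a above 0.25 m/s and contact force between weight_a and the fingers below 0.05 N) or (x of weight_b_center in the frame of board_face between -0.15 and 0.15 m and y of weight_b_center in the frame of board_face between -0.11 and 0.11 m and z of weight_b_center in the frame of board_face below 0.03 m and linear speed of weight_b above 0.25 m/s and contact force between weight_b and the fingers below 0.05 N) or (x of weight_c_center in the frame of board_face between -0.15 and 0.15 m and y of weight_c_center in the frame of board_face between -0.11 and 0.11 m and z of weight_c_center in the frame of board_face below 0.03 m and linear speed of weight_c above 0.25 m/s and contact force between weight_c and the fingers below 0.05 N)).
It fails at once if a paperweight is let go high up, more than 60 mm over the table, other than over the board ((height (world z) of weight_a_center above 0.071 m and not (x of weight_a_center in the frame of board_face between -0.11 and 0.11 m and y of weight_a_center in the frame of board_face between -0.095 and 0.095 m and z of weight_a_center in the frame of board_face below 0.05 m) and contact force between weight_a and the fingers below 0.05 N) or (height (world z) of weight_b_center above 0.071 m and not (x of weight_b_center in the frame of board_face between -0.11 and 0.11 m and y of weight_b_center in the frame of board_face between -0.095 and 0.095 m and z of weight_b_center in the frame of board_face below 0.05 m) and contact force between weight_b and the fingers below 0.05 N) or (height (world z) of weight_c_center above 0.071 m and not (x of weight_c_center in the frame of board_face between -0.11 and 0.11 m and y of weight_c_center in the frame of board_face between -0.095 and 0.095 m and z of weight_c_center in the frame of board_face below 0.05 m) and contact force between weight_c and the fingers below 0.05 N)).
It fails at once if the tiffin, tumbler, jar, saucer or top is shifted by more than 25 mm or tipped over (distance of any of tiffin, tumbler, jar, saucer, top from where it was at the start of the episode above 0.025 m or angle between any of tiffin, tumbler, jar, saucer, top's own z axis and vertical above 0.3 rad).
It also fails if it takes over 72 s, if anything falls off the work surface, if the arm or the gripper's body presses on something with over 40 N, if the wrist force passes 120 N, or if a joint passes its speed limit or range.

## Working session

There is one attempt and no reset: what is moved stays moved. The work goes in short steps, Python scripts to look and compute and a tool call to move; the robot and the scene stay as the last step left them, time stands still between calls to the robot, and variables do not carry over. Pictures are saved under pics/ and viewed, about 8 in all and at most 12, crops included, and the job is handed in when it is done.

Besides the shell and the picture viewer there is one more tool, called after "Emit:" as a command line: name --argument value ..., lists and objects as JSON in quotes. drive_tool: Moves the arm, as the interface text tells. Its arguments: {"type":"object","properties":{"moves":{"type":"array"},"newtons":{"type":"number"}},"required":["moves"]}

```bash
mkdir -p pics; cat > h.py <<'E'
import numpy as np, cv2
from bench import status, grab_frame, camera_params, ticket, nets
def toworld(cam,p):
    c=camera_params(cam); R=np.array(c["R"]);t=np.array(c["t"]).ravel()
    return R.T@(np.asarray(p,float)-t)
def topix(cam,X):
    c=camera_params(cam); p=np.array(c["R"])@np.asarray(X,float)+np.array(c["t"]).ravel()
    s=p[:2]/p[2]; s=s*(1+c["k1"]*(s@s)); K=np.array(c["mtx"]); return (K[:2,:2]@s+K[:2,2])
def cloud(cam,depth):
    c=camera_params(cam);K=np.array(c["mtx"]);h,w=depth.shape
    u,v=np.meshgrid(np.arange(w),np.arange(h))
    d=np.array([c["k1"],0,0,0,0.])
    s=cv2.undistortPoints(np.stack([u,v],-1).reshape(-1,1,2).astype(float),K,d).reshape(h,w,2)
    P=np.dstack([s[...,0]*depth,s[...,1]*depth,depth])
    return (P-np.array(c["t"]).ravel())@np.array(c["R"])
def save(n,im): cv2.imwrite(f"pics/{n}.png",cv2.cvtColor(im,cv2.COLOR_RGB2BGR))
E
python3 - <<'E'
from h import *
s=status.observe(); print({k:np.round(v,3).tolist() for k,v in s.items()})
for cam in ("top","scene"):
    im,d=grab_frame(cam); save(cam+"0",im); np.savez(cam+"0.npz",im=im,d=d)
    C=camera_params(cam); print(cam, (-np.array(C["R"]).T@np.array(C["t"]).ravel()).round(), C["k1"])
    for n in ["weight_a","tray","board_face","tiffin","tumbler","jar","saucer","top"]:
        for r in nets.spot_point(n,cam)[:5]:
            X=toworld(cam,r["location"]); print(n,round(r["confidence"],2),X.round(),topix(cam,X).round())
E
```

```text
{'clock': 0.0, 'q': [1.005, 0.36, 1.511, 0.0, 1.272, -0.115], 'joint_vel': [-0.0, 0.0, 0.0, 0.001, 0.001, -0.001], 'joint_efforts': [0.002, -51.538, -27.073, 0.068, 0.035, -0.0], 'ee_pos': [261.057, 539.527, 235.825], 'eef_rot': [-1.543, 0.354, -0.353], 'contact_force': [-0.339, -0.463, -0.316], 'ft_torque': [-0.01, -0.005, -0.002], 'gripper_width': 87.619}
top [ 407.   -4. 1188.] -0.014750972132234535
weight_a 0.96 [ 582. -158.   -6.] [334. 195.]
weight_a 0.85 [745. 312.  -2.] [161. 140.]
weight_a 0.81 [523.  -4.   1.] [277. 218.]
weight_a 0.56 [ 290. -265.   -2.] [378. 304.]
tray 0.82 [ 513. -402.    1.] [426. 219.]
tray 0.22 [537. 389.  48.] [125. 213.]
board_face 0.89 [538. 390.  50.] [124. 213.]
tiffin 0.66 [ 756. -182.   -3.] [341. 132.]
tumbler 0.93 [410.  87.  -1.] [244. 261.]
jar 0.89 [773. 156.  -0.] [217. 128.]
saucer 0.93 [767.  12.   0.] [270. 129.]
top 0.65 [413. -93.  -4.] [312. 259.]
scene [1050.  471.  742.] -0.0646861135249236
weight_a 0.98 [ 288. -268.    2.] [281. 140.]
weight_a 0.82 [524.  -2.  -2.] [292. 233.]
weight_a 0.76 [ 582. -158.    3.] [227. 209.]
weight_a 0.72 [544. 146.  -2.] [336. 274.]
tray 0.92 [ 510. -401.   -2.] [189. 154.]
tray 0.71 [524.  -3.  -3.] [291. 233.]
board_face 0.79 [542. 394.  45.] [448. 336.]
tiffin 0.89 [ 755. -181.   -1.] [159. 243.]
tumbler 0.73 [544. 146.  -1.] [336. 274.]
tumbler 0.61 [412.  86.  -1.] [353. 227.]
jar 0.62 [775. 151.  -2.] [256. 347.]
jar 0.32 [419. -99.  -3.] [292. 191.]
saucer 0.89 [765.   9.  -3.] [211. 298.]
top 0.66 [416. -98.  -3.] [293. 190.]
```

View pics/top0.png

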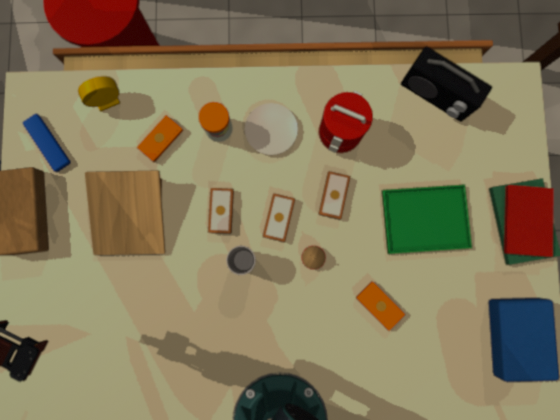

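View pics/scene0.png

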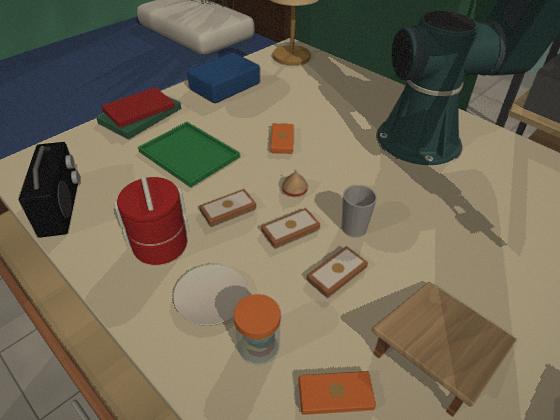

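```bash
cat >> h.py <<'E'
from scipy.spatial.transform import Rotation as Ro
def rects(cam,im,d,hs=(10,32)):
    W=cloud(cam,d); hsv=cv2.cvtColor(im,cv2.COLOR_RGB2HSV)
    m=((W[...,2]>hs[0])&(W[...,2]<hs[1])&(d>0)&(W[...,1]>-330)&(W[...,1]<330)&(W[...,0]>200)&(W[...,0]<900)).astype(np.uint8)
    n,l,st,_=cv2.connectedComponentsWithStats(m)
    for i in range(1,n):
        if st[i,4]<300: continue
        P=W[l==i]; r=cv2.minAreaRect(P[:,:2].astype(np.float32))
        print("rect",np.round(r[0]),np.round(r[1]),round(r[2],1),"z",np.median(P[:,2]).round(1),"hue",np.median(hsv[l==i],0))
E
python3 - <<'E'
from h import *
for cam in ("top","scene"):
    z=np.load(cam+"0.npz"); print(cam); rects(cam,z["im"],z["d"])
z=np.load("top0.npz"); W=cloud("top",z["d"]); im=z["im"]; hsv=cv2.cvtColor(im,cv2.COLOR_RGB2HSV)
g=(hsv[...,0]>45)&(hsv[...,0]<80)&(hsv[...,1]>150)&(abs(W[...,1]+402)<140)&(abs(W[...,0]-512)<110)
r=cv2.minAreaRect(W[g][:,:2].astype(np.float32)); print("tray",r, np.percentile(W[g][:,2],[5,50,95]))
b=(abs(W[...,1]-390)<150)&(abs(W[...,0]-540)<150)&(W[...,2]>12)&(W[...,2]<100)&(hsv[...,0]<25)&(hsv[...,1]>60)
n,l,st,_=cv2.connectedComponentsWithStats(b.astype(np.uint8)); k=l[213,125]; P=W[l==k]
print("board",cv2.minAreaRect(P[:,:2].astype(np.float32)),P.min(0),P.max(0))
A=np.c_[P[:,:2],np.ones(len(P))]; q=np.linalg.lstsq(A,P[:,2],rcond=None)[0]; print(q,np.degrees(np.arctan(np.hypot(*q[:2]))),np.degrees(np.arctan2(q[1],q[0])))
print(W[60:80:5,200,2], np.median(W[300:330,200:260,2]))
s=status.observe(); print(Ro.from_rotvec(s["eef_rot"]).as_matrix().round(3))
save("crop",cv2.resize(im[170:260,190:370],None,fx=4,fy=4))
E
```

```text
top
rect [764.   9.] [142. 143.] 57.6 z 13.6 hue [ 22.  47. 162.]
rect [743. 310.] [ 64. 119.] 49.1 z 22.3 hue [ 15. 255. 164.]
rect [ 580. -156.] [ 62. 121.] 75.8 z 21.9 hue [ 17.  71. 153.]
rect [544. 147.] [ 63. 120.] 86.6 z 22.1 hue [ 18.   66.5 154. ]
rect [523.  -7.] [ 62. 120.] 75.5 z 22.1 hue [ 20.  60. 156.]
rect [ 288. -266.] [122.  63.] 43.2 z 21.6 hue [ 15. 255. 164.]
scene
rect [ 291. -265.] [123.  60.] 43.8 z 20.7 hue [ 10. 187. 161.]
rect [ 581. -154.] [ 66. 118.] 76.1 z 20.5 hue [ 16.  75. 139.]
rect [526.  -5.] [ 64. 121.] 75.0 z 20.8 hue [ 16.   73.5 145. ]
rect [ 765. -144.] [ 52. 123.] 68.8 z 21.3 hue [  1. 192. 107.]
rect [546. 147.] [ 63. 121.] 86.7 z 21.3 hue [ 17.   62.5 145. ]
rect [766.   8.] [143. 139.] 18.1 z 13.3 hue [ 19.  46. 161.]
rect [745. 310.] [ 63. 119.] 48.5 z 21.9 hue [ 11. 187. 156.]
tray ((512.69677734375, -398.6567077636719), (165.8551788330078, 220.6797637939453), 2.8080220222473145) [ 1.60127993  5.5202011  14.37083827]
board ((538.53271484375, 388.5831298828125), (189.43466186523438, 211.97169494628906), 89.9120101928711) [432.68222209 293.72821208  12.00603793] [644.59487282 483.30902877  86.13065527]
[ 3.21729116e-01  4.03619231e-03 -1.26555267e+02] 17.835809443911383 0.7187557554856835
[-69.11974251 -69.00044733   0.21866165  -3.03529566] -0.3295075946117638
[[ 0.9   -0.     0.436]
 [-0.436 -0.     0.9  ]
 [-0.    -1.    -0.   ]]
```

View pics/crop.png

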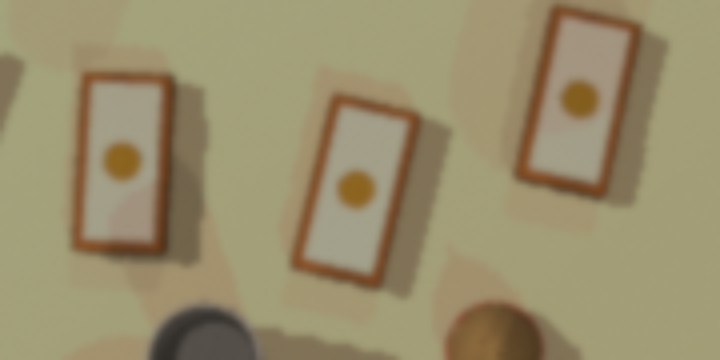

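Paperweights are the three brown/white bars at top-view pixels (221,211), (279,217), (335,195). The only look-alikes are orange, at (160,139) and (381,305), and I'll leave those alone. The close crop shows white tiles and brass studs on all three. I'm going over the first one now.

Emit:
drive_tool --moves '[{"grip":0,"tx":0.0284,"ty":-0.0393,"wz":0.039},{"tx":0.0284,"ty":-0.0393,"wz":0.039},{"tx":0.0284,"ty":-0.0393,"wz":0.039},{"tx":0.0284,"ty":-0.0393,"wz":0.039},{"tx":0.0284,"ty":-0.0393,"wz":0.039},{"tx":0.0284,"ty":-0.0393,"wz":0.039},{"tx":0.0284,"ty":-0.0393,"wz":0.039},{"tx":0.0284,"ty":-0.0393,"wz":0.039},{"tx":0.0284,"ty":-0.0393,"wz":0.039},{"tx":0.0284,"ty":-0.0393,"wz":0.039},{"tz":-0.06},{"tz":-0.06}]' --newtons 5

```text
invalid input
```

Emit:
drive_tool --moves '[{"grip":0,"tx":0.0284,"ty":-0.0393,"tz":0,"wx":0,"wy":0,"wz":0.039},{"grip":0,"tx":0.0284,"ty":-0.0393,"tz":0,"wx":0,"wy":0,"wz":0.039},{"grip":0,"tx":0.0284,"ty":-0.0393,"tz":0,"wx":0,"wy":0,"wz":0.039},{"grip":0,"tx":0.0284,"ty":-0.0393,"tz":0,"wx":0,"wy":0,"wz":0.039},{"grip":0,"tx":0.0284,"ty":-0.0393,"tz":0,"wx":0,"wy":0,"wz":0.039},{"grip":0,"tx":0.0284,"ty":-0.0393,"tz":0,"wx":0,"wy":0,"wz":0.039},{"grip":0,"tx":0.0284,"ty":-0.0393,"tz":0,"wx":0,"wy":0,"wz":0.039},{"grip":0,"tx":0.0284,"ty":-0.0393,"tz":0,"wx":0,"wy":0,"wz":0.039},{"grip":0,"tx":0.0284,"ty":-0.0393,"tz":0,"wx":0,"wy":0,"wz":0.039},{"grip":0,"tx":0.0284,"ty":-0.0393,"tz":0,"wx":0,"wy":0,"wz":0.039},{"grip":0,"tx":0,"ty":0,"tz":-0.06,"wx":0,"wy":0,"wz":0},{"grip":0,"tx":0,"ty":0,"tz":-0.06,"wx":0,"wy":0,"wz":0}]' --newtons 5

```text
clock: 2.4
ee_pos: [547.0, 146.3, 116.2]
eef_rot: [-1.57, 0.046, -0.052]
contact_force: [0.6, -0.2, -0.9]
gripper_width: 87.8
```

Emit:
drive_tool --moves '[{"grip":0,"tx":-0.002,"ty":0,"tz":-0.05,"wx":0,"wy":0,"wz":0},{"grip":0,"tx":0,"ty":0,"tz":-0.035,"wx":0,"wy":0,"wz":0},{"grip":0,"tx":0,"ty":0,"tz":-0.012,"wx":0,"wy":0,"wz":0},{"grip":0,"tx":0,"ty":0,"tz":0,"wx":0,"wy":0,"wz":0}]'

```text
clock: 2.9
ee_pos: [543.5, 147.1, 19.5]
eef_rot: [-1.57, 0.048, -0.047]
contact_force: [-0.4, 0.8, 0.5]
gripper_width: 87.7
```

Emit:
drive_tool --moves '[{"grip":255,"tx":0,"ty":0,"tz":0,"wx":0,"wy":0,"wz":0},{"grip":255,"tx":0,"ty":0,"tz":0,"wx":0,"wy":0,"wz":0},{"grip":255,"tx":0,"ty":0,"tz":0,"wx":0,"wy":0,"wz":0},{"grip":255,"tx":0,"ty":0,"tz":0,"wx":0,"wy":0,"wz":0},{"grip":255,"tx":0,"ty":0,"tz":0,"wx":0,"wy":0,"wz":0},{"grip":255,"tx":0,"ty":0,"tz":0,"wx":0,"wy":0,"wz":0}]'

```text
clock: 3.65
ee_pos: [544.1, 147.0, 20.7]
eef_rot: [-1.57, 0.046, -0.049]
contact_force: [-0.2, -1.2, 6.3]
gripper_width: 62.5
```

Emit:
drive_tool --moves '[{"grip":255,"tx":0.006,"ty":0,"tz":0,"wx":0,"wy":0,"wz":0},{"grip":255,"tx":0.006,"ty":0,"tz":0,"wx":0,"wy":0,"wz":0},{"grip":255,"tx":0.006,"ty":0,"tz":0,"wx":0,"wy":0,"wz":0},{"grip":255,"tx":0.006,"ty":0,"tz":0,"wx":0,"wy":0,"wz":0}]'

```text
clock: 4.15
ee_pos: [564.8, 146.9, 19.6]
eef_rot: [-1.571, 0.052, -0.044]
contact_force: [-5.7, -0.4, 5.8]
gripper_width: 62.0
```

Emit:
drive_tool --moves '[{"grip":255,"tx":0.006,"ty":0,"tz":0,"wx":0,"wy":0,"wz":0},{"grip":255,"tx":0.006,"ty":0,"tz":0,"wx":0,"wy":0,"wz":0},{"grip":255,"tx":0.006,"ty":0,"tz":0,"wx":0,"wy":0,"wz":0}]'

```text
clock: 4.53
ee_pos: [582.8, 147.0, 19.6]
eef_rot: [-1.571, 0.052, -0.044]
contact_force: [-5.6, 0.2, 5.2]
gripper_width: 62.0
```

Emit:
drive_tool --moves '[{"grip":255,"tx":0.006,"ty":0,"tz":0,"wx":0,"wy":0,"wz":0},{"grip":255,"tx":0.006,"ty":0,"tz":0,"wx":0,"wy":0,"wz":0}]'

```text
clock: 4.78
ee_pos: [594.9, 147.0, 19.6]
eef_rot: [-1.571, 0.051, -0.044]
contact_force: [-5.0, 0.2, 4.7]
gripper_width: 62.2
```

```bash
python3 - <<'E'
from h import *
im,d=grab_frame("top"); rects("top",im,d)
for i in range(3):
    s=status.observe(); print(s["contact_force"],s["ee_pos"],s["gripper_width"])
E
```

```text
rect [764.   9.] [142. 142.] 13.2 z 13.8 hue [ 22.  47. 212.]
rect [746. 310.] [ 65. 118.] 44.8 z 22.3 hue [ 15. 255. 214.]
rect [ 580. -156.] [ 62. 120.] 76.0 z 21.9 hue [ 17.  71. 181.]
rect [523.  -7.] [ 62. 120.] 75.4 z 22.0 hue [ 17.  67. 168.]
rect [ 287. -266.] [123.  62.] 43.4 z 21.6 hue [ 15. 255. 203.]
[ 1.30352512e-03  6.54895555e-03 -2.62449056e+00] [596.64914944 147.03772248  19.70077722] 61.84016286058184
[ 1.30352512e-03  6.54895555e-03 -2.62449056e+00] [596.64914944 147.03772248  19.70077722] 61.84016286058184
[ 1.30352512e-03  6.54895555e-03 -2.62449056e+00] [596.64914944 147.03772248  19.70077722] 61.84016286058184
```

Emit:
drive_tool --moves '[{"grip":0,"tx":0,"ty":0,"tz":0,"wx":0,"wy":0,"wz":0},{"grip":0,"tx":0,"ty":0,"tz":0,"wx":0,"wy":0,"wz":0},{"grip":0,"tx":0,"ty":0,"tz":0,"wx":0,"wy":0,"wz":0},{"grip":0,"tx":0,"ty":0,"tz":0.02,"wx":0,"wy":0,"wz":0},{"grip":0,"tx":0,"ty":0,"tz":0.06,"wx":0,"wy":0,"wz":0},{"grip":0,"tx":-0.018,"ty":-0.038,"tz":0.02,"wx":0,"wy":0,"wz":-0.048},{"grip":0,"tx":-0.018,"ty":-0.038,"tz":0,"wx":0,"wy":0,"wz":-0.048},{"grip":0,"tx":-0.018,"ty":-0.038,"tz":0,"wx":0,"wy":0,"wz":-0.048},{"grip":0,"tx":-0.018,"ty":-0.039,"tz":-0.02,"wx":0,"wy":0,"wz":-0.048},{"grip":0,"tx":0,"ty":0,"tz":-0.05,"wx":0,"wy":0,"wz":0},{"grip":0,"tx":0,"ty":0,"tz":-0.018,"wx":0,"wy":0,"wz":0},{"grip":0,"tx":0,"ty":0,"tz":0,"wx":0,"wy":0,"wz":0}]'

```text
clock: 6.32
ee_pos: [524.2, -6.0, 30.4]
eef_rot: [-1.562, 0.201, -0.196]
contact_force: [-0.3, 0.4, -0.1]
gripper_width: 87.6
```

Emit:
drive_tool --moves '[{"grip":0,"tx":0,"ty":0,"tz":-0.0105,"wx":0,"wy":0,"wz":0},{"grip":0,"tx":0,"ty":0,"tz":0,"wx":0,"wy":0,"wz":0}]'

```text
clock: 6.58
ee_pos: [525.6, -5.8, 21.2]
eef_rot: [-1.562, 0.198, -0.198]
contact_force: [0.9, -0.0, 0.4]
gripper_width: 87.7
```

Emit:
drive_tool --moves '[{"grip":255,"tx":0,"ty":0,"tz":0,"wx":0,"wy":0,"wz":0},{"grip":255,"tx":0,"ty":0,"tz":0,"wx":0,"wy":0,"wz":0},{"grip":255,"tx":0,"ty":0,"tz":0,"wx":0,"wy":0,"wz":0},{"grip":255,"tx":0,"ty":0,"tz":0,"wx":0,"wy":0,"wz":0},{"grip":255,"tx":0,"ty":0,"tz":0,"wx":0,"wy":0,"wz":0},{"grip":255,"tx":0,"ty":0,"tz":0,"wx":0,"wy":0,"wz":0}]'

```text
clock: 7.32
ee_pos: [525.6, -6.0, 21.4]
eef_rot: [-1.562, 0.198, -0.199]
contact_force: [-0.8, -0.8, 5.8]
gripper_width: 62.0
```

Emit:
drive_tool --moves '[{"grip":255,"tx":0.006,"ty":-0.0015,"tz":0,"wx":0,"wy":0,"wz":0},{"grip":255,"tx":0.006,"ty":-0.0015,"tz":0,"wx":0,"wy":0,"wz":0},{"grip":255,"tx":0.006,"ty":-0.0015,"tz":0,"wx":0,"wy":0,"wz":0},{"grip":255,"tx":0.006,"ty":-0.0015,"tz":0,"wx":0,"wy":0,"wz":0}]'

```text
clock: 7.82
ee_pos: [548.7, -11.8, 21.3]
eef_rot: [-1.562, 0.2, -0.197]
contact_force: [-2.6, 0.7, 6.5]
gripper_width: 62.0
```

Emit:
drive_tool --moves '[{"grip":255,"tx":0.006,"ty":-0.0015,"tz":0,"wx":0,"wy":0,"wz":0},{"grip":255,"tx":0.006,"ty":-0.0015,"tz":0,"wx":0,"wy":0,"wz":0},{"grip":255,"tx":0.006,"ty":-0.0015,"tz":0,"wx":0,"wy":0,"wz":0}]'

```text
clock: 8.2
ee_pos: [566.7, -16.3, 21.3]
eef_rot: [-1.562, 0.2, -0.197]
contact_force: [-0.6, 1.0, 6.5]
gripper_width: 62.0
```

Emit:
drive_tool --moves '[{"grip":255,"tx":0.006,"ty":-0.0015,"tz":0,"wx":0,"wy":0,"wz":0},{"grip":255,"tx":0.006,"ty":-0.0015,"tz":0,"wx":0,"wy":0,"wz":0}]'

```text
clock: 8.45
ee_pos: [578.8, -19.3, 21.3]
eef_rot: [-1.562, 0.2, -0.197]
contact_force: [-2.5, 1.5, 6.0]
gripper_width: 62.2
```

Emit:
drive_tool --moves '[{"grip":0,"tx":0,"ty":0,"tz":0,"wx":0,"wy":0,"wz":0},{"grip":0,"tx":0,"ty":0,"tz":0,"wx":0,"wy":0,"wz":0},{"grip":0,"tx":0,"ty":0,"tz":0,"wx":0,"wy":0,"wz":0},{"grip":0,"tx":0,"ty":0,"tz":0.02,"wx":0,"wy":0,"wz":0},{"grip":0,"tx":0,"ty":0,"tz":0.06,"wx":0,"wy":0,"wz":0},{"grip":0,"tx":0,"ty":-0.034,"tz":0,"wx":0,"wy":0,"wz":0},{"grip":0,"tx":0,"ty":-0.034,"tz":0,"wx":0,"wy":0,"wz":0},{"grip":0,"tx":0,"ty":-0.034,"tz":0,"wx":0,"wy":0,"wz":0},{"grip":0,"tx":0,"ty":-0.034,"tz":0,"wx":0,"wy":0,"wz":0},{"grip":0,"tx":0,"ty":0,"tz":-0.05,"wx":0,"wy":0,"wz":0},{"grip":0,"tx":0,"ty":0,"tz":-0.02,"wx":0,"wy":0,"wz":0},{"grip":0,"tx":0,"ty":0,"tz":0,"wx":0,"wy":0,"wz":0}]'

```text
clock: 9.95
ee_pos: [577.6, -154.9, 29.4]
eef_rot: [-1.561, 0.202, -0.195]
contact_force: [0.2, 0.3, 1.0]
gripper_width: 87.7
```

Emit:
drive_tool --moves '[{"grip":0,"tx":0,"ty":0,"tz":-0.01,"wx":0,"wy":0,"wz":0},{"grip":0,"tx":0,"ty":0,"tz":0,"wx":0,"wy":0,"wz":0},{"grip":255,"tx":0,"ty":0,"tz":0,"wx":0,"wy":0,"wz":0},{"grip":255,"tx":0,"ty":0,"tz":0,"wx":0,"wy":0,"wz":0},{"grip":255,"tx":0,"ty":0,"tz":0,"wx":0,"wy":0,"wz":0},{"grip":255,"tx":0,"ty":0,"tz":0,"wx":0,"wy":0,"wz":0},{"grip":255,"tx":0,"ty":0,"tz":0,"wx":0,"wy":0,"wz":0},{"grip":255,"tx":0,"ty":0,"tz":0,"wx":0,"wy":0,"wz":0}]'

```text
clock: 10.95
ee_pos: [579.7, -155.6, 21.5]
eef_rot: [-1.562, 0.198, -0.199]
contact_force: [-1.1, 1.2, 5.4]
gripper_width: 62.0
```

Emit:
drive_tool --moves '[{"grip":255,"tx":-0.006,"ty":0.0015,"tz":0,"wx":0,"wy":0,"wz":0},{"grip":255,"tx":-0.006,"ty":0.0015,"tz":0,"wx":0,"wy":0,"wz":0},{"grip":255,"tx":-0.006,"ty":0.0015,"tz":0,"wx":0,"wy":0,"wz":0},{"grip":255,"tx":-0.006,"ty":0.0015,"tz":0,"wx":0,"wy":0,"wz":0}]'

```text
clock: 11.45
ee_pos: [555.6, -149.6, 21.5]
eef_rot: [-1.562, 0.197, -0.199]
contact_force: [2.5, -0.2, 5.6]
gripper_width: 61.8
```

Emit:
drive_tool --moves '[{"grip":255,"tx":-0.006,"ty":0.0015,"tz":0,"wx":0,"wy":0,"wz":0},{"grip":255,"tx":-0.006,"ty":0.0015,"tz":0,"wx":0,"wy":0,"wz":0},{"grip":255,"tx":-0.006,"ty":0.0015,"tz":0,"wx":0,"wy":0,"wz":0}]'

```text
clock: 11.82
ee_pos: [537.6, -145.1, 21.5]
eef_rot: [-1.562, 0.197, -0.2]
contact_force: [1.6, -1.2, 5.7]
gripper_width: 62.3
```

Emit:
drive_tool --moves '[{"grip":255,"tx":-0.006,"ty":0.0015,"tz":0,"wx":0,"wy":0,"wz":0},{"grip":255,"tx":-0.006,"ty":0.0015,"tz":0,"wx":0,"wy":0,"wz":0}]'

```text
clock: 12.08
ee_pos: [525.6, -142.1, 21.5]
eef_rot: [-1.562, 0.197, -0.2]
contact_force: [2.9, -1.0, 4.5]
gripper_width: 61.7
```

```bash
python3 - <<'E'
from h import *
for c in ("top","scene"):
    im,d=grab_frame(c); print(c); rects(c,im,d)
    if c=="scene": save("s1",im)
print(status.observe()["contact_force"])
E
```

```text
top
rect [764.  10.] [142. 142.] 32.3 z 13.7 hue [ 19.  52. 222.]
rect [744. 310.] [ 65. 120.] 48.6 z 22.2 hue [ 14. 255. 226.]
rect [595. 148.] [ 63. 121.] 86.2 z 21.9 hue [ 19.  64. 217.]
rect [577. -18.] [ 62. 120.] 75.6 z 22.0 hue [ 18.  63. 217.]
scene
rect [ 292. -264.] [124.  60.] 43.8 z 20.7 hue [ 10. 187. 173.]
rect [ 527. -140.] [ 82. 120.] 74.9 z 20.5 hue [ 13.  121.5 116. ]
rect [579. -18.] [ 67. 121.] 75.6 z 20.8 hue [ 16.  75. 152.]
rect [ 765. -144.] [ 53. 123.] 70.4 z 21.8 hue [  1. 192. 116.]
rect [596. 148.] [ 63. 121.] 86.5 z 21.7 hue [ 16.  63. 163.]
rect [765.   7.] [144. 139.] 18.7 z 13.3 hue [ 18.  48. 159.]
rect [745. 310.] [ 64. 120.] 49.1 z 21.8 hue [ 10. 187. 154.]
[ 0.42720313 -0.57974909  6.42513566]
```

View pics/s1.png

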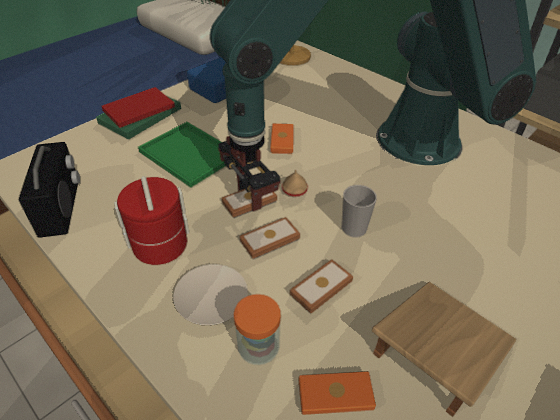

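Emit:
drive_tool --newtons 25 --moves '[{"grip":255,"tx":0,"ty":0,"tz":0,"wx":0,"wy":0,"wz":0},{"grip":255,"tx":0,"ty":0,"tz":0,"wx":0,"wy":0,"wz":0},{"grip":255,"tx":0,"ty":0,"tz":0.02,"wx":0,"wy":0,"wz":0},{"grip":255,"tx":0,"ty":0,"tz":0.03,"wx":0,"wy":0,"wz":0}]'

```text
clock: 12.68
ee_pos: [522.3, -140.8, 69.8]
eef_rot: [-1.56, 0.203, -0.194]
contact_force: [0.6, 0.3, -1.8]
gripper_width: 61.6
```

Emit:
drive_tool --moves '[{"grip":255,"tx":0,"ty":0,"tz":0.03,"wx":0,"wy":0,"wz":0},{"grip":255,"tx":-0.0014,"ty":-0.038,"tz":0,"wx":0,"wy":0,"wz":0.0375},{"grip":255,"tx":-0.0014,"ty":-0.038,"tz":0,"wx":0,"wy":0,"wz":0.0375},{"grip":255,"tx":-0.0014,"ty":-0.038,"tz":0,"wx":0,"wy":0,"wz":0.0375},{"grip":255,"tx":-0.0014,"ty":-0.038,"tz":0,"wx":0,"wy":0,"wz":0.0375},{"grip":255,"tx":-0.0014,"ty":-0.038,"tz":0,"wx":0,"wy":0,"wz":0.0375},{"grip":255,"tx":-0.0014,"ty":-0.038,"tz":0,"wx":0,"wy":0,"wz":0.0375},{"grip":255,"tx":-0.0014,"ty":-0.038,"tz":0,"wx":0,"wy":0,"wz":0.0375},{"grip":255,"tx":-0.0014,"ty":-0.038,"tz":0,"wx":0,"wy":0,"wz":0.0375},{"grip":255,"tx":0,"ty":0,"tz":0,"wx":0,"wy":0,"wz":0},{"grip":255,"tx":0,"ty":0,"tz":0,"wx":0,"wy":0,"wz":0}]'

```text
clock: 14.05
ee_pos: [512.7, -444.1, 99.6]
eef_rot: [-1.567, -0.034, 0.038]
contact_force: [-0.1, -1.0, -2.2]
gripper_width: 61.6
```

```bash
python3 - <<'E'
from h import *
s=status.observe(); print(s["contact_force"],s["ee_pos"],s["gripper_width"])
im,d=grab_frame("top"); W=cloud("top",d); hsv=cv2.cvtColor(im,cv2.COLOR_RGB2HSV)
save("t2",cv2.resize(im[160:280,340:520],None,fx=4,fy=4))
E
```

```text
[-0.11592741 -1.03043723 -2.21750411] [ 512.73170961 -444.12246722   99.61935197] 61.628014200540136
```

View pics/t2.png

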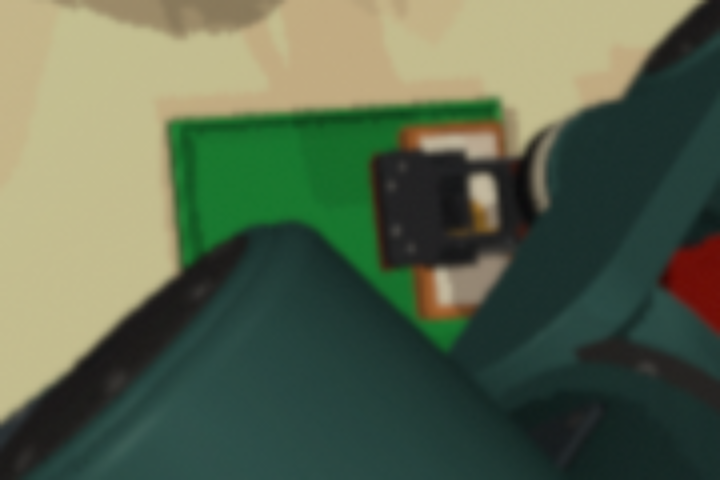

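Emit:
drive_tool --moves '[{"grip":255,"tx":0.002,"ty":-0.002,"tz":-0.04,"wx":0,"wy":0,"wz":0},{"grip":255,"tx":0,"ty":0,"tz":-0.025,"wx":0,"wy":0,"wz":0},{"grip":255,"tx":0,"ty":0,"tz":-0.004,"wx":0,"wy":0,"wz":0},{"grip":255,"tx":0,"ty":0,"tz":0,"wx":0,"wy":0,"wz":0}]'

```text
clock: 14.6
ee_pos: [516.4, -447.2, 32.4]
eef_rot: [-1.57, -0.037, 0.038]
contact_force: [0.3, 0.5, -2.8]
gripper_width: 61.8
```

Emit:
drive_tool --moves '[{"grip":255,"tx":0,"ty":0,"tz":-0.002,"wx":0,"wy":0,"wz":0},{"grip":255,"tx":0,"ty":0,"tz":0,"wx":0,"wy":0,"wz":0}]'

```text
clock: 14.85
ee_pos: [516.6, -448.3, 31.1]
eef_rot: [-1.572, -0.038, 0.036]
contact_force: [0.0, 0.0, -3.0]
gripper_width: 61.5
```

Emit:
drive_tool --moves '[{"grip":255,"tx":0,"ty":0,"tz":-0.002,"wx":0,"wy":0,"wz":0},{"grip":255,"tx":0,"ty":0,"tz":0,"wx":0,"wy":0,"wz":0}]'

```text
clock: 15.1
ee_pos: [516.1, -448.0, 28.2]
eef_rot: [-1.571, -0.037, 0.037]
contact_force: [0.2, -0.5, -3.1]
gripper_width: 61.8
```

Emit:
drive_tool --moves '[{"grip":255,"tx":0,"ty":0,"tz":-0.001,"wx":0,"wy":0,"wz":0},{"grip":255,"tx":0,"ty":0,"tz":0,"wx":0,"wy":0,"wz":0}]'

```text
clock: 15.35
ee_pos: [516.3, -448.1, 27.4]
eef_rot: [-1.571, -0.037, 0.037]
contact_force: [-0.9, 0.4, 0.4]
gripper_width: 61.9
```

Emit:
drive_tool --moves '[{"grip":40,"tx":0,"ty":0,"tz":0,"wx":0,"wy":0,"wz":0},{"grip":40,"tx":0,"ty":0,"tz":0,"wx":0,"wy":0,"wz":0},{"grip":40,"tx":0,"ty":0,"tz":0,"wx":0,"wy":0,"wz":0}]'

```text
clock: 15.72
ee_pos: [516.3, -448.0, 27.2]
eef_rot: [-1.571, -0.037, 0.037]
contact_force: [-1.2, 0.2, -0.9]
gripper_width: 74.3
```

Emit:
drive_tool --moves '[{"grip":40,"tx":0,"ty":0,"tz":0.02,"wx":0,"wy":0,"wz":0},{"grip":40,"tx":0,"ty":0,"tz":0.06,"wx":0,"wy":0,"wz":0},{"grip":0,"tx":0.0062,"ty":0.043,"tz":0,"wx":0,"wy":0,"wz":-0.03},{"grip":0,"tx":0.0062,"ty":0.043,"tz":0,"wx":0,"wy":0,"wz":-0.03},{"grip":0,"tx":0.0062,"ty":0.043,"tz":0,"wx":0,"wy":0,"wz":-0.03},{"grip":0,"tx":0.0062,"ty":0.043,"tz":0,"wx":0,"wy":0,"wz":-0.03},{"grip":0,"tx":0.0062,"ty":0.043,"tz":0,"wx":0,"wy":0,"wz":-0.03},{"grip":0,"tx":0.0062,"ty":0.043,"tz":0,"wx":0,"wy":0,"wz":-0.03},{"grip":0,"tx":0.0062,"ty":0.043,"tz":0,"wx":0,"wy":0,"wz":-0.03},{"grip":0,"tx":0.0062,"ty":0.043,"tz":0,"wx":0,"wy":0,"wz":-0.03},{"grip":0,"tx":0.0062,"ty":0.043,"tz":0,"wx":0,"wy":0,"wz":-0.03},{"grip":0,"tx":0.0062,"ty":0.043,"tz":0,"wx":0,"wy":0,"wz":-0.03}]'

```text
clock: 17.23
ee_pos: [579.0, -16.7, 108.7]
eef_rot: [-1.562, 0.198, -0.201]
contact_force: [0.3, -0.5, 1.0]
gripper_width: 87.4
```

Emit:
drive_tool --moves '[{"grip":0,"tx":0,"ty":0,"tz":-0.04,"wx":0,"wy":0,"wz":0},{"grip":0,"tx":0,"ty":0,"tz":-0.03,"wx":0,"wy":0,"wz":0},{"grip":0,"tx":0,"ty":0,"tz":0,"wx":0,"wy":0,"wz":0},{"grip":0,"tx":0,"ty":0,"tz":0,"wx":0,"wy":0,"wz":0}]'

```text
clock: 17.73
ee_pos: [579.2, -18.2, 38.6]
eef_rot: [-1.562, 0.197, -0.2]
contact_force: [0.7, 0.3, 1.0]
gripper_width: 87.8
```

Emit:
drive_tool --newtons 25 --moves '[{"grip":0,"tx":0,"ty":0,"tz":-0.0175,"wx":0,"wy":0,"wz":0},{"grip":0,"tx":0,"ty":0,"tz":0,"wx":0,"wy":0,"wz":0},{"grip":255,"tx":0,"ty":0,"tz":0,"wx":0,"wy":0,"wz":0},{"grip":255,"tx":0,"ty":0,"tz":0,"wx":0,"wy":0,"wz":0},{"grip":255,"tx":0,"ty":0,"tz":0,"wx":0,"wy":0,"wz":0},{"grip":255,"tx":0,"ty":0,"tz":0,"wx":0,"wy":0,"wz":0},{"grip":255,"tx":0,"ty":0,"tz":0,"wx":0,"wy":0,"wz":0},{"grip":255,"tx":0,"ty":0,"tz":0,"wx":0,"wy":0,"wz":0}]'

```text
clock: 18.73
ee_pos: [578.4, -18.1, 19.9]
eef_rot: [-1.562, 0.198, -0.199]
contact_force: [-0.7, -0.2, 2.8]
gripper_width: 61.7
```

```bash
python3 - <<'E'
from h import *
im,d=grab_frame("top"); W=cloud("top",d)
m=((W[...,2]>19)&(W[...,2]<36)&(d>0)&(abs(W[...,0]-513)<110)&(abs(W[...,1]+400)<130)).astype(np.uint8)
P=W[m>0]; print(cv2.minAreaRect(P[:,:2].astype(np.float32)),np.median(P[:,2]),len(P))
save("t3",im)
E
```

```text
((511.31451416015625, -399.053955078125), (170.16326904296875, 222.3314971923828), 2.5023863315582275) 27.345587049515586 1167
```

View pics/t3.png

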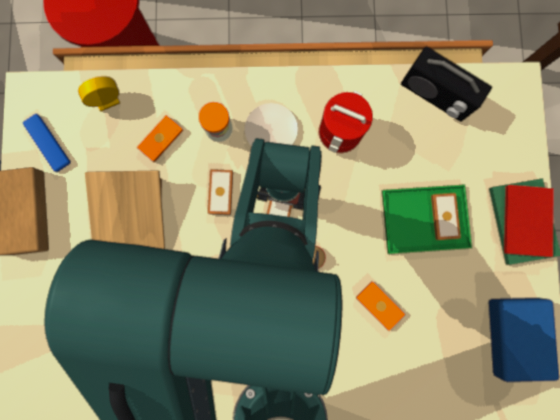

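Emit:
drive_tool --moves '[{"grip":255,"tx":0,"ty":0,"tz":0.02,"wx":0,"wy":0,"wz":0},{"grip":255,"tx":0,"ty":0,"tz":0.06,"wx":0,"wy":0,"wz":0},{"grip":255,"tx":-0.0085,"ty":-0.042,"tz":0,"wx":0,"wy":0,"wz":0.0375},{"grip":255,"tx":-0.0085,"ty":-0.042,"tz":0,"wx":0,"wy":0,"wz":0.0375},{"grip":255,"tx":-0.0085,"ty":-0.042,"tz":0,"wx":0,"wy":0,"wz":0.0375},{"grip":255,"tx":-0.0085,"ty":-0.042,"tz":0,"wx":0,"wy":0,"wz":0.0375},{"grip":255,"tx":-0.0085,"ty":-0.042,"tz":0,"wx":0,"wy":0,"wz":0.0375},{"grip":255,"tx":-0.0085,"ty":-0.042,"tz":0,"wx":0,"wy":0,"wz":0.0375},{"grip":255,"tx":-0.0085,"ty":-0.042,"tz":0,"wx":0,"wy":0,"wz":0.0375},{"grip":255,"tx":-0.0085,"ty":-0.042,"tz":0,"wx":0,"wy":0,"wz":0.0375},{"grip":255,"tx":0,"ty":0,"tz":-0.03,"wx":0,"wy":0,"wz":0},{"grip":255,"tx":0,"ty":0,"tz":0,"wx":0,"wy":0,"wz":0}]'

```text
clock: 20.27
ee_pos: [507.8, -352.5, 67.0]
eef_rot: [-1.566, -0.032, 0.04]
contact_force: [0.3, -0.2, -2.6]
gripper_width: 61.9
```

Emit:
drive_tool --moves '[{"grip":255,"tx":0,"ty":0,"tz":-0.03,"wx":0,"wy":0,"wz":0},{"grip":255,"tx":0,"ty":0,"tz":-0.01,"wx":0,"wy":0,"wz":0},{"grip":255,"tx":0,"ty":0,"tz":0,"wx":0,"wy":0,"wz":0}]'

```text
clock: 20.65
ee_pos: [509.9, -353.0, 29.4]
eef_rot: [-1.569, -0.037, 0.039]
contact_force: [0.1, -0.5, -2.6]
gripper_width: 61.7
```

Emit:
drive_tool --moves '[{"grip":255,"tx":0,"ty":0,"tz":-0.002,"wx":0,"wy":0,"wz":0},{"grip":255,"tx":0,"ty":0,"tz":0,"wx":0,"wy":0,"wz":0}]'

```text
clock: 20.9
ee_pos: [510.7, -354.2, 28.4]
eef_rot: [-1.571, -0.038, 0.036]
contact_force: [0.7, -0.2, -3.7]
gripper_width: 62.0
```

Emit:
drive_tool --moves '[{"grip":255,"tx":0,"ty":0,"tz":-0.0015,"wx":0,"wy":0,"wz":0},{"grip":255,"tx":0,"ty":0,"tz":0,"wx":0,"wy":0,"wz":0}]'

```text
clock: 21.15
ee_pos: [510.2, -354.0, 26.3]
eef_rot: [-1.571, -0.037, 0.037]
contact_force: [-0.0, 0.2, -2.6]
gripper_width: 61.7
```

Emit:
drive_tool --moves '[{"grip":255,"tx":0,"ty":0,"tz":-0.001,"wx":0,"wy":0,"wz":0},{"grip":255,"tx":0,"ty":0,"tz":0,"wx":0,"wy":0,"wz":0}]'

```text
clock: 21.4
ee_pos: [510.3, -354.1, 25.8]
eef_rot: [-1.571, -0.037, 0.037]
contact_force: [-1.3, 1.3, 5.0]
gripper_width: 61.9
```

Emit:
drive_tool --moves '[{"grip":40,"tx":0,"ty":0,"tz":0,"wx":0,"wy":0,"wz":0},{"grip":40,"tx":0,"ty":0,"tz":0,"wx":0,"wy":0,"wz":0},{"grip":40,"tx":0,"ty":0,"tz":0,"wx":0,"wy":0,"wz":0},{"grip":40,"tx":0,"ty":0,"tz":0.02,"wx":0,"wy":0,"wz":0},{"grip":40,"tx":0,"ty":0,"tz":0.06,"wx":0,"wy":0,"wz":0}]'

```text
clock: 22.02
ee_pos: [508.1, -352.2, 102.8]
eef_rot: [-1.566, -0.033, 0.041]
contact_force: [1.4, -0.5, -0.4]
gripper_width: 73.7
```

Emit:
drive_tool --moves '[{"grip":0,"tx":0.0086,"ty":0.05,"tz":0,"wx":0,"wy":0,"wz":-0.011},{"grip":0,"tx":0.0086,"ty":0.05,"tz":0,"wx":0,"wy":0,"wz":-0.011},{"grip":0,"tx":0.0086,"ty":0.05,"tz":0,"wx":0,"wy":0,"wz":-0.011},{"grip":0,"tx":0.0086,"ty":0.05,"tz":0,"wx":0,"wy":0,"wz":-0.011},{"grip":0,"tx":0.0086,"ty":0.05,"tz":0,"wx":0,"wy":0,"wz":-0.011},{"grip":0,"tx":0.0086,"ty":0.05,"tz":0,"wx":0,"wy":0,"wz":-0.011},{"grip":0,"tx":0.0086,"ty":0.05,"tz":0,"wx":0,"wy":0,"wz":-0.011},{"grip":0,"tx":0.0086,"ty":0.05,"tz":0,"wx":0,"wy":0,"wz":-0.011},{"grip":0,"tx":0.0086,"ty":0.05,"tz":0,"wx":0,"wy":0,"wz":-0.011},{"grip":0,"tx":0.0086,"ty":0.05,"tz":0,"wx":0,"wy":0,"wz":-0.011},{"grip":0,"tx":0,"ty":0.002,"tz":-0.04,"wx":0,"wy":0,"wz":0},{"grip":0,"tx":0,"ty":0,"tz":0,"wx":0,"wy":0,"wz":0}]'

```text
clock: 23.52
ee_pos: [593.5, 148.4, 62.7]
eef_rot: [-1.571, 0.053, -0.044]
contact_force: [-0.8, -0.3, 0.7]
gripper_width: 87.9
```

Emit:
drive_tool --moves '[{"grip":0,"tx":0,"ty":0,"tz":-0.03,"wx":0,"wy":0,"wz":0},{"grip":0,"tx":0,"ty":0,"tz":0,"wx":0,"wy":0,"wz":0},{"grip":0,"tx":0,"ty":0,"tz":0,"wx":0,"wy":0,"wz":0}]'

```text
clock: 23.9
ee_pos: [596.8, 147.5, 36.4]
eef_rot: [-1.57, 0.049, -0.051]
contact_force: [0.1, -0.2, 0.1]
gripper_width: 87.7
```

```bash
python3 - <<'E'
from h import *
im,d=grab_frame("top"); save("t4",cv2.resize(im[170:270,370:490],None,fx=4,fy=4))
print(status.observe()["ee_pos"],status.observe()["q"])
# plane orientation of board in initial cloud
z=np.load("scene0.npz"); W=cloud("scene",z["d"])
P=W[(abs(W[...,0]-540)<85)&(abs(W[...,1]-390)<75)&(W[...,2]>10)]
q=np.linalg.lstsq(np.c_[P[:,:2],np.ones(len(P))],P[:,2],rcond=None)[0]; print(q,q@[538,389,1],np.degrees(np.arctan2(q[1],q[0])))
E
```

```text
[597.12874526 147.63778402  36.62180156] [ 1.30212984e-01  6.08742196e-01  1.65711096e+00 -1.64902261e-04
  8.74001306e-01 -1.37694261e+00]
[ 3.21248864e-01  7.20979291e-03 -1.27990318e+02] 47.64618059095153 1.2856741784171206
```

View pics/t4.png

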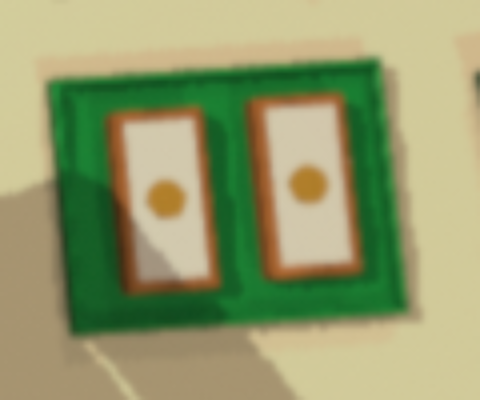

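Emit:
drive_tool --newtons 30 --moves '[{"grip":0,"tx":0,"ty":0,"tz":-0.0165,"wx":0,"wy":0,"wz":0},{"grip":0,"tx":0,"ty":0,"tz":0,"wx":0,"wy":0,"wz":0},{"grip":255,"tx":0,"ty":0,"tz":0,"wx":0,"wy":0,"wz":0},{"grip":255,"tx":0,"ty":0,"tz":0,"wx":0,"wy":0,"wz":0},{"grip":255,"tx":0,"ty":0,"tz":0,"wx":0,"wy":0,"wz":0},{"grip":255,"tx":0,"ty":0,"tz":0,"wx":0,"wy":0,"wz":0},{"grip":255,"tx":0,"ty":0,"tz":0,"wx":0,"wy":0,"wz":0},{"grip":255,"tx":0,"ty":0,"tz":0,"wx":0,"wy":0,"wz":0}]'

```text
clock: 24.95
ee_pos: [596.3, 148.0, 18.8]
eef_rot: [-1.57, 0.049, -0.049]
contact_force: [0.6, -0.9, 2.8]
gripper_width: 61.7
```

Emit:
drive_tool --moves '[{"grip":255,"tx":0.006,"ty":0,"tz":0,"wx":0,"wy":0,"wz":0},{"grip":255,"tx":0.006,"ty":0,"tz":0,"wx":0,"wy":0,"wz":0},{"grip":255,"tx":0.006,"ty":0,"tz":0,"wx":0,"wy":0,"wz":0}]'

```text
clock: 25.32
ee_pos: [610.3, 148.1, 18.7]
eef_rot: [-1.571, 0.055, -0.044]
contact_force: [-9.7, -0.4, 12.3]
gripper_width: 61.9
```

Emit:
drive_tool --moves '[{"grip":255,"tx":0,"ty":0,"tz":0.02,"wx":0,"wy":0,"wz":0},{"grip":255,"tx":0,"ty":0,"tz":0.05,"wx":0,"wy":0,"wz":0},{"grip":255,"tx":0,"ty":0,"tz":0.04,"wx":0,"wy":0,"wz":0},{"grip":255,"tx":-0.0116,"ty":0.0303,"tz":0,"wx":0,"wy":-0.039,"wz":0.01},{"grip":255,"tx":-0.0116,"ty":0.0303,"tz":0,"wx":0,"wy":-0.039,"wz":0.01},{"grip":255,"tx":-0.0116,"ty":0.0303,"tz":0,"wx":0,"wy":-0.039,"wz":0.01},{"grip":255,"tx":-0.0116,"ty":0.0303,"tz":0,"wx":0,"wy":-0.039,"wz":0.01},{"grip":255,"tx":-0.0116,"ty":0.0303,"tz":0,"wx":0,"wy":-0.039,"wz":0.01},{"grip":255,"tx":-0.0116,"ty":0.0303,"tz":0,"wx":0,"wy":-0.039,"wz":0.01},{"grip":255,"tx":-0.0116,"ty":0.0303,"tz":0,"wx":0,"wy":-0.039,"wz":0.01},{"grip":255,"tx":-0.0116,"ty":0.0303,"tz":0,"wx":0,"wy":-0.039,"wz":0.01},{"grip":255,"tx":0,"ty":0,"tz":0,"wx":0,"wy":0,"wz":0}]'

```text
clock: 26.82
ee_pos: [519.1, 392.0, 127.6]
eef_rot: [-1.548, -0.259, -0.226]
contact_force: [-0.9, -0.8, -2.3]
gripper_width: 62.1
```

Emit:
drive_tool --moves '[{"grip":255,"tx":0,"ty":0,"tz":0,"wx":0,"wy":0,"wz":0},{"grip":255,"tx":0,"ty":0,"tz":0,"wx":0,"wy":0,"wz":0}]'

```text
clock: 27.08
ee_pos: [521.8, 389.4, 128.4]
eef_rot: [-1.548, -0.257, -0.231]
contact_force: [0.6, -0.9, -2.1]
gripper_width: 61.8
```

```bash
python3 - <<'E'
from h import *
s=status.observe(); R=Ro.from_rotvec(s["eef_rot"]); print(s["ee_pos"],s["contact_force"]); M=R.as_matrix(); print(M.round(3))
n=-M[:,1]; print("tool tilt",np.degrees(np.arccos(n[2])), "dist from board plane of TCP", (np.array(s["ee_pos"])-[540,390,48])@[-.309,-.005,.951])
a=np.radians(1.0);t=np.radians(18)
X=np.array([np.cos(a)*np.cos(t),np.sin(a)*np.cos(t),np.sin(t)]); Y=np.array([-np.sin(a),np.cos(a),0]); N=np.cross(X,Y)
T=np.c_[X,-N,Y]; print("corr rotvec",(Ro.from_matrix(T)*R.inv()).as_rotvec().round(3))
im,d=grab_frame("scene"); save("s5",im)
E
```

```text
[521.80437538 389.44744758 128.41093209] [ 0.55275646 -0.9165827  -2.08532014]
[[ 0.952  0.306 -0.018]
 [ 0.015  0.011  1.   ]
 [ 0.306 -0.952  0.006]]
tool tilt 17.83169566362533 dist from board plane of TCP 82.09600718450754
corr rotvec [-0.006 -0.003 -0.   ]
```

View pics/s5.png

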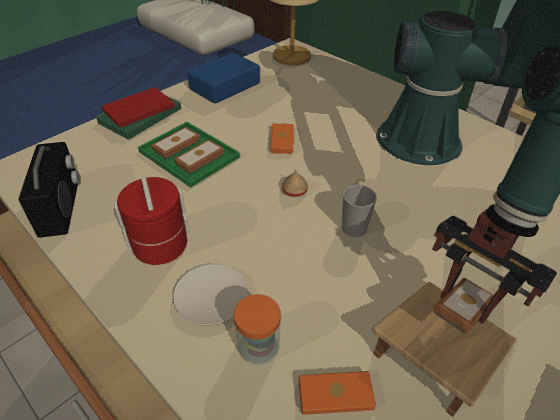

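Emit:
drive_tool --moves '[{"grip":255,"tx":0.002,"ty":0,"tz":-0.016,"wx":-0.006,"wy":-0.003,"wz":0},{"grip":255,"tx":0.004,"ty":0,"tz":-0.016,"wx":0,"wy":0,"wz":0},{"grip":255,"tx":0.003,"ty":0,"tz":-0.016,"wx":0,"wy":0,"wz":0},{"grip":255,"tx":0.001,"ty":0,"tz":-0.006,"wx":0,"wy":0,"wz":0},{"grip":255,"tx":0,"ty":0,"tz":0,"wx":0,"wy":0,"wz":0},{"grip":255,"tx":0,"ty":0,"tz":0,"wx":0,"wy":0,"wz":0}]'

```text
clock: 27.88
ee_pos: [531.7, 390.7, 75.0]
eef_rot: [-1.552, -0.262, -0.233]
contact_force: [0.4, -0.5, -2.1]
gripper_width: 61.5
```

Emit:
drive_tool --moves '[{"grip":255,"tx":0.001,"ty":0,"tz":-0.003,"wx":0,"wy":0,"wz":0},{"grip":255,"tx":0,"ty":0,"tz":0,"wx":0,"wy":0,"wz":0}]'

```text
clock: 28.12
ee_pos: [532.5, 390.5, 71.9]
eef_rot: [-1.553, -0.262, -0.232]
contact_force: [-0.4, -0.7, -2.0]
gripper_width: 61.7
```

Emit:
drive_tool --moves '[{"grip":255,"tx":0.0006,"ty":0,"tz":-0.002,"wx":0,"wy":0,"wz":0},{"grip":255,"tx":0,"ty":0,"tz":0,"wx":0,"wy":0,"wz":0}]'

```text
clock: 28.38
ee_pos: [533.0, 390.4, 69.5]
eef_rot: [-1.553, -0.261, -0.232]
contact_force: [0.2, -0.4, -2.7]
gripper_width: 62.3
```

Emit:
drive_tool --moves '[{"grip":255,"tx":0.0004,"ty":0,"tz":-0.0015,"wx":0,"wy":0,"wz":0},{"grip":255,"tx":0,"ty":0,"tz":0,"wx":0,"wy":0,"wz":0}]'

```text
clock: 28.62
ee_pos: [533.3, 390.4, 68.0]
eef_rot: [-1.553, -0.261, -0.232]
contact_force: [0.8, 0.7, -2.1]
gripper_width: 61.9
```

Emit:
drive_tool --moves '[{"grip":255,"tx":0.0003,"ty":0,"tz":-0.001,"wx":0,"wy":0,"wz":0},{"grip":255,"tx":0,"ty":0,"tz":0,"wx":0,"wy":0,"wz":0}]'

```text
clock: 28.88
ee_pos: [533.7, 390.5, 67.1]
eef_rot: [-1.553, -0.261, -0.232]
contact_force: [0.1, 0.7, -2.4]
gripper_width: 61.8
```

Emit:
drive_tool --moves '[{"grip":255,"tx":0.0003,"ty":0,"tz":-0.001,"wx":0,"wy":0,"wz":0},{"grip":255,"tx":0,"ty":0,"tz":0,"wx":0,"wy":0,"wz":0}]'

```text
clock: 29.12
ee_pos: [533.9, 390.5, 66.9]
eef_rot: [-1.553, -0.262, -0.232]
contact_force: [-3.5, -0.9, 5.2]
gripper_width: 61.3
```

Emit:
drive_tool --moves '[{"grip":255,"tx":0,"ty":0,"tz":0,"wx":0,"wy":0,"wz":0}]'

```text
clock: 29.25
ee_pos: [533.9, 390.5, 66.9]
eef_rot: [-1.553, -0.262, -0.233]
contact_force: [-3.8, -0.8, 5.0]
gripper_width: 61.5
```

Emit:
drive_tool --moves '[{"grip":20,"tx":0,"ty":0,"tz":0,"wx":0,"wy":0,"wz":0},{"grip":20,"tx":0,"ty":0,"tz":0,"wx":0,"wy":0,"wz":0},{"grip":20,"tx":0,"ty":0,"tz":0,"wx":0,"wy":0,"wz":0},{"grip":20,"tx":-0.0062,"ty":0,"tz":0.019,"wx":0,"wy":0,"wz":0},{"grip":20,"tx":-0.0124,"ty":0,"tz":0.038,"wx":0,"wy":0,"wz":0},{"grip":20,"tx":-0.015,"ty":0,"tz":0.05,"wx":0,"wy":0,"wz":0},{"grip":20,"tx":-0.04,"ty":-0.03,"tz":0.02,"wx":0,"wy":0.05,"wz":0},{"grip":20,"tx":-0.04,"ty":-0.04,"tz":0.02,"wx":0,"wy":0.05,"wz":0},{"grip":20,"tx":-0.02,"ty":-0.05,"tz":0.02,"wx":0,"wy":0.05,"wz":0},{"grip":20,"tx":0,"ty":-0.05,"tz":0,"wx":0,"wy":0,"wz":0},{"grip":20,"tx":0,"ty":0,"tz":0,"wx":0,"wy":0,"wz":0}]'

```text
clock: 30.62
ee_pos: [399.6, 218.1, 234.4]
eef_rot: [-1.562, -0.142, -0.119]
contact_force: [-0.3, 0.0, 0.4]
gripper_width: 80.9
```

```bash
python3 - <<'E'
from h import *
for c in("scene","top"):
    im,d=grab_frame(c); 
    for n in ["weight_a","tiffin","tumbler","jar","saucer","top"]:
        for r in nets.spot_point(n,c)[:5]: print(c,n,round(r["confidence"],2),toworld(c,r["location"]).round())
    save("f_"+c,im)
    W=cloud(c,d); X=np.array([.951,.017,.309]);Y=np.array([-.017,1,0]);N=np.cross(X,Y); V=W-[540,390,48]
    x,y,z=V@X,V@Y,V@N; m=(abs(x)<110)&(abs(y)<95)&(z>13)&(z<32)&(d>0)
    print(c,cv2.minAreaRect(np.c_[x[m],y[m]].astype(np.float32)),np.median(z[m]),m.sum())
    m&=(abs(x)<60)&(abs(y)<30); print("tilt slopes",np.linalg.lstsq(np.c_[x[m],y[m],np.ones(m.sum())],z[m],rcond=None)[0][:2])
E
```

```text
scene weight_a 0.91 [539. 394.  46.]
scene weight_a 0.88 [744. 309.  -3.]
scene weight_a 0.86 [ 287. -267.    1.]
scene weight_a 0.84 [ 509. -352.    6.]
scene weight_a 0.6 [ 517. -450.    7.]
scene tiffin 0.82 [ 759. -178.    1.]
scene tumbler 0.89 [414.  86.  -2.]
scene jar 0.65 [771. 153.  -2.]
scene saucer 0.96 [763.  10.  -4.]
scene saucer 0.38 [774. 149.  -0.]
scene top 0.62 [417. -96.  -1.]
scene top 0.5 [ 520. -446.   12.]
scene ((-0.7198333740234375, 1.8085803985595703), (123.94771575927734, 62.254913330078125), 0.22694799304008484) 22.828808527530747 1660
tilt slopes [-0.02246768 -0.0165574 ]
top weight_a 0.97 [746. 313.  -1.]
top weight_a 0.82 [ 509. -347.    6.]
top weight_a 0.72 [ 518. -445.    3.]
top weight_a 0.57 [ 289. -262.   -4.]
top weight_a 0.55 [536. 392.  49.]
top tiffin 0.69 [ 755. -182.   -5.]
top tiffin 0.67 [ 508. -353.   17.]
top tumbler 0.9 [413.  86.  -3.]
top jar 0.87 [772. 153.   1.]
top jar 0.53 [ 508. -349.    9.]
top saucer 0.82 [768.  13.   1.]
top top 0.98 [417. -96.  -1.]
top ((-1.9205169677734375, 0.07009696960449219), (120.79867553710938, 61.633121490478516), 0.4624784588813782) 23.05545411702311 1136
tilt slopes [-0.00509187  0.01687055]
```

View pics/f_scene.png

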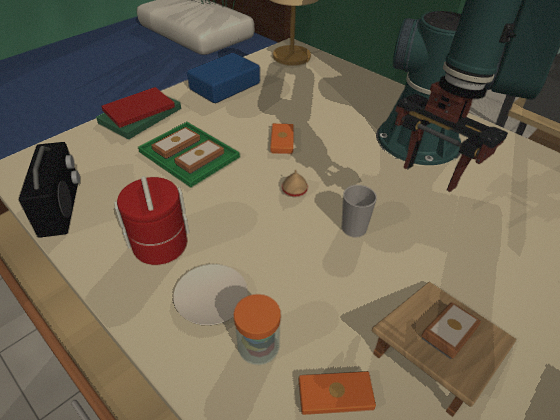

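The picture shows one paperweight flat and central on the board at (453,328). The other two lie in the tray at (176,140) and (200,155), and none of the bystanders have moved. The arm is clear, so I'm handing in.

```bash
python3 -c "
from bench import ticket; print(ticket.sign_off())"
```

```text
the job is handed in; nothing more can be done
None
```

I dragged all three paperweights, put the grippy one on the reading board and the two slick ones in the tray, and handed in at about 31 s of the 72 s allowed.

- **Finding the grippy one:** I dragged each about 50 mm along the laminate before lifting any. The left one resisted with about 5.5 N under about 5.5 N of down-force. The middle and right ones gave only about 2 N under about 6 N. A second short drag of the left one gave 9.7 N under 12 N.
- **Grippy one:** it lies within about 2 mm of the middle of the board face and flat within about 0.03 rad. It was still in place when last checked, about 1 s after release.
- **Slick ones:** both lie flat, side by side in the tray, about 46–48 mm either side of its middle. Each was lowered until it touched before I let go.
- **Bystanders:** tiffin, tumbler, jar, saucer and top are all within about 5 mm of where they started, which is the networks' own error. The orange look-alikes were never touched.

**Disagreements in the checks:**
- My rough friction figures were about 0.65–0.7 for the grippy one and 0.2–0.25 for the slick ones, not the stated 0.8–1.0 and 0.14–0.18. The force readings were noisy, but the gap between them was clear.
- In the final views the networks also gave a few false labels in the tray and near the jar. The pictures showed these were wrong.

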